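# Raise a label roll off its storage spindle and slide it onto the ready deck

### The job

The label printer is due for a new roll. Pull the roll stand's black grip up as far as it goes, so that the blue lift plate carries the roll straight up off the steel spindle, then push the roll across onto the white deck beside it until it lies flat and wholly on the deck, and press the empty lift plate all the way back down. Do not let the roll tip or fall, and leave the two specimen cups and the carton where they are.

Things in the scene. Friction and masses are not known exactly. Their poses are not given: they have to be found in the camera images.
- stand: White plastic roll stand, fixed. Origin on the worktop under the spindle's axis; z up; its y axis points from spindle to deck, its x axis across; the grip is on the -x side. Foot 12 mm high, x -62 to 62, y -57 to 179 mm, plus a small foot under the grip.
- deck_mid (a point): Centre of the white deck's clear floor, on its surface: stand frame (0, 115, 80) mm. Deck: flat, top at z 80 mm; blue rims 5 mm high, 4 mm thick on its two x sides and far (+y) end; open towards the spindle. Clear floor between rims: stand x -58 to 58, y 55 to 175 mm.
- post_tip (a point): Centre of the top end of the spindle, an upright fixed steel post of 30 mm diameter: stand frame (0, 0, 76) mm.
- lift (a joint): Height of the blue lift plate, m: 0 down (at the start), 0.062 fully up at its stop. Plate 104 x 104 mm round the spindle (36 mm hole), 3 mm from the deck; top at z 20 mm down, 82 mm up: 2 mm above the deck, 6 mm above the spindle's tip. Moves only vertically, stays where left, even loaded (friction 9 N): raising takes 12 to 16 N, pressing it down empty about 8 N.
- lift_grip (a point): Top centre of the black grip on the lift plate's arm: stand frame (-80, -30) mm, z 76 mm down, 138 mm fully up (moves with the plate). Grip block 16 mm in the stand's x, 30 mm in its y, 32 mm high, on an 8 x 16 mm stem; pinch it from above across the 30 mm, or press on its top.
- roll: Rigid wound roll of white labels on a brown cardboard core, loose, 0.2 to 0.4 kg: 96 mm outer diameter, 42 mm hole, 52 mm high. Origin at the centre of its underside, z along its axis. At the start it sits flat on the lift plate, down over the spindle. It is wider than many grippers open.
- cup_orange: Bystander: specimen cup with orange lid, 58 mm diameter, 70 mm high, loose; origin at the centre of its underside.
- cup_blue: Bystander: specimen cup with blue lid, 58 mm diameter, 70 mm high, loose; origin at the centre of its underside.
- pads_box: Bystander: brown and white carton, 61 x 97 x 45 mm high, loose; origin at the centre of its underside.
There are look-alikes about, which are no part of the job. What is shaped like the roll but green or pink is not meant.

How it is judged:
By the outcome, as a careful person would: the job done as asked, in the order asked, and still so for the second after the job is handed in, with the robot touching nothing.
It also fails if it takes over 61 s, if anything falls off the work surface, if the arm or the gripper's body presses on something with over 40 N, if the wrist force passes 120 N, or if a joint passes its speed limit or range.

### The arm

A 6-joint arm with a two-finger parallel gripper is mounted at the origin on a cart in front of the work surface, level with it; the furniture and walls round the work are solid. World frame = base frame: x ahead of the robot, y to its left, z up, the work surface at z = 0. Lengths are in m, angles in degrees, forces in N, time in s.
With the tool pointing down it reaches from about 0.375 to 0.9 m from the base axis. Payload 3.1 kg.
Tool frame: the origin (TCP) lies at the very end of the fingers, on their centre line; the grasp point (between the pads) lies bot.grip_point_offset behind it (bot.grip_point_offset is the distance from the TCP to the grasp point, in m); z points along the fingers, y is the line along which they close (so a half turn about z gives the same grasp; the last joint's range is limited). The gripper opens to 87 mm and grips with 3 to 60 N. Pads are 19 mm wide; open, the fingers measure 117 mm over their backs; the gripper's body (75 mm by 190 mm) begins 51 mm behind the grasp point.
Start: joints at [62.023, 30.224, 82.088, -0, 67.689, -10.227], TCP at [0.191, 0.595, 0.223] pointing down, gripper open.
Joint ranges: [-176.69, 176.69], [-43.24, 126.21], [12.49, 139.97], [-82, 262], [0, 151.66], [-163.58, 163.58]. Speed limits (degrees/s): [159.86, 159.86, 180, 180, 180, 180].

### API

Orientations are given as a 3x3 rotation matrix whose columns are the frame's x, y, z axes.
In Python, from rig import bot, viewer, ticket gives the robot as it stands.
- The arm moves only by the tool servo_tool, never from a script. Its argument "targets" is a list of rows, each an object with "offset": the shift along the tool's x, y, z in m, a list of three; "dr": the turn, a rotation vector about the tool's x, y, z in degrees, a list of three. In form: [{"offset": [x, y, z], "dr": [ax, ay, az]}, ...]. A call has 1 to 20 rows; each row is the pose to reach, as a shift and turn from the pose commanded when the call began, along the tool's axes at that moment; what a row does not reach only later rows make up. A row lasts 1/12 s, in which the tool goes at most 41.7 mm and 7.16 degrees, less where a joint would pass 70% of its speed; a pose out of reach is approached as far as the arm can. A call with a gripper value outside its range is refused whole. "gripper" is the gripper command: -1 is fully open, 1 is shut, values between are in proportion, set as the call begins (left out, the last holds). The fingers move at their own pace and stop on an object; the grip force is fixed at half the most. Time passes only in rows, so rows that repeat a pose let the fingers close. It gives the time, the measured TCP pose, the force, the opening and the grip force at its end, in the units of the state.
- bot.read_state(): the state, without advancing time (a new reading comes with each control period).
- viewer.capture(name): name is "side" or "top" or "wrist"; returns a dict with "color" (400x640x3 uint8, red, green, blue), "camera_matrix" (3x3 intrinsics, pixels), "R" (3x3) and "t" (3): a world point X has camera coordinates R X + t. Camera axes: x right, y down, z forward; pixel columns grow to the right and rows downward; lengths in m; the calibration is good to about 2 mm. A picture is of the moment at which its call begins. There is no depth.
- ticket.hand_in(): hands the job in; it is judged then, once.
The state is a dict: "time_s": time; "joint_positions": joint angles; "qvel": joint speeds; "tau": joint torques, N m; "position": TCP position; "tcp_rot": TCP orientation; "force": force on the tool from outside, world axes, zero at the start; "moment": the same for the moment, N m; "opening": opening from 0.0 (shut) to 1.0 (fully open); "grasp_force": force on a finger pad.
Only numpy, scipy, OpenCV 4.12 (cv2) and the standard library are available. Lean on these libraries where they do the work, as an engineer would, in place of code of your own. Each camera call takes 0.05 s, during which the arm holds its last target. There are 200 camera calls.

## Working session

There is one attempt and no reset: what is moved stays moved. The work goes in short steps, Python scripts to look and compute and a tool call to move; the robot and the scene stay as the last step left them, time stands still between calls to the robot, and variables do not carry over. Pictures are saved under pics/ and viewed, at most 10 in all, crops included, and the job is handed in when it is done.

Besides the shell and the picture viewer there is one more tool, called after "Request:" by a JSON object that holds its "api" and its "payload". servo_tool: Moves the arm, as the interface text tells. Its arguments: {"type":"object","properties":{"targets":{"type":"array"},"gripper":{"type":"number"}},"required":["targets"]}

```bash
mkdir -p pics; python3 - <<'E'
from rig import bot,viewer
import cv2,numpy as np,pickle
for n in("top","side"):
    c=viewer.capture(n); cv2.imwrite(f"pics/{n}0.png",c["color"][:,:,::-1]); pickle.dump(c,open(n+"0.pkl","wb"))
    print(n,c["camera_matrix"].round(1).tolist(),c["R"].round(3).tolist(),c["t"].round(3).tolist())
s=bot.read_state();print(s["tcp_rot"],s["position"],bot.grip_point_offset,s["time_s"])
E
```

```text
top [[407.2, 0.0, 319.5], [0.0, 407.2, 203.6], [0.0, 0.0, 1.0]] [[0.022, -1.0, -0.007], [-0.994, -0.021, -0.109], [0.109, 0.01, -0.994]] [-0.088, 0.525, 0.853]
side [[437.7, 0.0, 322.4], [0.0, 437.7, 197.4], [0.0, 0.0, 1.0]] [[-0.97, -0.241, 0.001], [-0.126, 0.505, -0.854], [0.205, -0.828, -0.521]] [0.493, 0.163, 0.824]
[[-9.52401463e-01  3.04845306e-01 -8.89867882e-04]
 [ 3.04846426e-01  9.52400007e-01 -1.69794764e-03]
 [ 3.29898810e-04 -1.88840086e-03 -9.99998163e-01]] [0.1902103  0.59468401 0.2216798 ] 0.0187 0.1
```

View pics/top0.png

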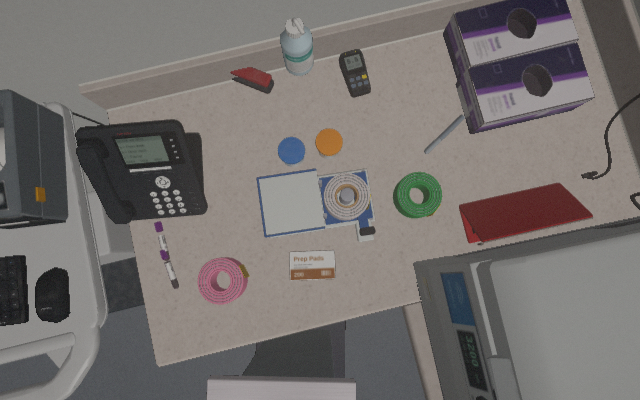

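View pics/side0.png

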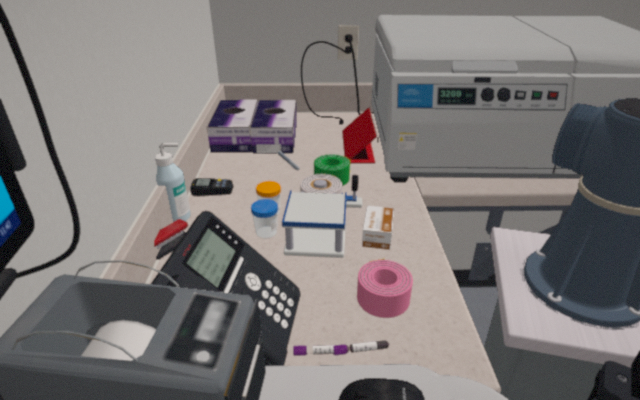

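The top view shows three roll-shaped things: a white roll at (347,195), a green one at (418,195) and a pink one at (222,281). The white roll sits on a blue plate beside the white deck (291,203), so it is the one meant. The grip is at (367,231), the cups at (291,150) and (329,141), and the carton at (312,265). Next I check that choice in a close crop.

```bash
python3 - <<'E'
import cv2
i=cv2.imread("pics/top0.png")[125:285,245:445]
cv2.imwrite("pics/crop0.png",cv2.resize(i,None,fx=3.75,fy=3.75,interpolation=cv2.INTER_CUBIC))
E
```

```text
(no output)
```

View pics/crop0.png

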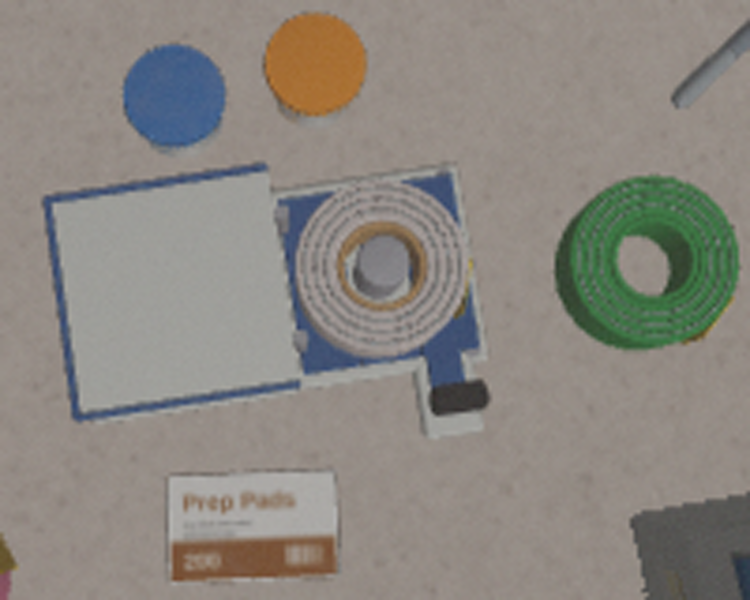

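The crop confirms it: white roll with a brown core on the grey spindle (384,262 in the crop). Deck rim corners are at crop (46,198), (76,419), (267,165) and (301,383), and the black grip is at (461,397). I fit the stand pose from these.

```bash
cat > h.py <<'E'
import numpy as np,cv2,pickle
from scipy.optimize import least_squares
def proj(c,X): 
    p=(c["R"]@np.asarray(X,float).T).T+c["t"]; q=p@c["camera_matrix"].T; return q[:,:2]/q[:,2:]
def back(c,uv,z):
    d=c["R"].T@np.linalg.solve(c["camera_matrix"],[*uv,1]); o=-c["R"].T@c["t"]; return o+d*(z-o[2])/d[2]
def S2W(p,X):
    X=np.asarray(X,float);a=p[2];R=np.array([[np.cos(a),-np.sin(a),0],[np.sin(a),np.cos(a),0],[0,0,1]])
    return X@R.T+[p[0],p[1],0]
E
python3 - <<'E'
from h import *
c=pickle.load(open("top0.pkl","rb"))
M=np.array([[62,179,85],[-62,179,85],[62,55,85],[-62,55,85],[0,0,76],[-80,-30,76]])/1e3
P=np.array([[46,198],[76,419],[267,165],[301,383],[384,262],[461,397]])/3.75+[245,125]
r=least_squares(lambda p:(proj(c,S2W(p,M))-P).ravel(),[.5,-.1,0]);p=r.x
print(p[:2],np.degrees(p[2]));print(r.fun.reshape(-1,2).round(1).tolist());np.save("stand.npy",p)
for n,u,z in(("blue",(175,95),.07),("orange",(316,63),.07),("box",(253,524),.045),("roll",(382,268),.072)):
    print(n,back(c,np.array(u)/3.75+[245,125],z))
print("grip",S2W(p,[[-.08,-.03,.076]]),"deck",S2W(p,[[0,.115,.08]]))
s=pickle.load(open("side0.pkl","rb"));print(proj(s,S2W(p,M)).round(0).tolist())
E
```

```text
[ 0.54186149 -0.13432963] 9.781612090005376
[[-0.8, -0.7], [-0.6, 0.7], [0.4, -0.8], [0.4, 1.1], [0.2, -0.4], [0.4, 0.1]]
blue [ 0.63345542 -0.01637322  0.07      ]
orange [ 0.65326717 -0.09469558  0.07      ]
box [ 0.39649379 -0.06487192  0.045     ]
roll [ 0.5382663  -0.13309659  0.072     ]
grip [[ 0.46812129 -0.17748497  0.076     ]] deck [[ 0.52232376 -0.02100145  0.08      ]]
[[284.0, 220.0], [347.0, 223.0], [292.0, 188.0], [349.0, 190.0], [322.0, 181.0], [357.0, 176.0]]
```

Request:
{"api": "servo_tool", "payload": {"targets": [{"offset": [-0.368,-0.297,-0.02],"dr": [0,0,0]},{"offset": [-0.368,-0.297,-0.02],"dr": [0,0,0]},{"offset": [-0.368,-0.297,-0.02],"dr": [0,0,0]},{"offset": [-0.368,-0.297,-0.02],"dr": [0,0,0]},{"offset": [-0.368,-0.297,-0.02],"dr": [0,0,0]},{"offset": [-0.368,-0.297,-0.02],"dr": [0,0,0]},{"offset": [-0.368,-0.297,-0.02],"dr": [0,0,0]},{"offset": [-0.368,-0.297,-0.02],"dr": [0,0,0]},{"offset": [-0.368,-0.297,-0.02],"dr": [0,0,0]},{"offset": [-0.368,-0.297,-0.02],"dr": [0,0,0]},{"offset": [-0.368,-0.297,-0.02],"dr": [0,0,0]},{"offset": [-0.5,-0.65,0.02],"dr": [0,0,-27.6]},{"offset": [-0.5,-0.65,0.02],"dr": [0,0,-27.6]},{"offset": [-0.5,-0.65,0.02],"dr": [0,0,-27.6]},{"offset": [-0.5,-0.65,0.02],"dr": [0,0,-27.6]},{"offset": [-0.5,-0.65,0.02],"dr": [0,0,-27.6]},{"offset": [-0.5,-0.65,0.02],"dr": [0,0,-27.6]},{"offset": [-0.5,-0.65,0.02],"dr": [0,0,-27.6]},{"offset": [-0.5,-0.65,0.02],"dr": [0,0,-27.6]},{"offset": [-0.5,-0.65,0.02],"dr": [0,0,-27.6]}]}}

```text
time_s: 1.77
position: [0.4654, -0.137, 0.2063]
tcp_rot: [[-0.985, -0.171, -0.0], [-0.171, 0.985, 0.0], [0.0, 0.0, -1.0]]
force: [0.4, -0.6, 0.0]
opening: 1.001
grasp_force: 0.0
```

Request:
{"api": "servo_tool", "payload": {"targets": [{"offset": [0.003,-0.03,0.02],"dr": [0,0,0]},{"offset": [0.003,-0.03,0.02],"dr": [0,0,0]},{"offset": [0.003,-0.03,0.02],"dr": [0,0,0]},{"offset": [0.003,-0.03,0.02],"dr": [0,0,0]}]}}

```text
time_s: 2.1
position: [0.4673, -0.1645, 0.1863]
tcp_rot: [[-0.985, -0.17, -0.002], [-0.17, 0.985, 0.002], [0.001, 0.002, -1.0]]
force: [-0.9, 0.0, 0.9]
opening: 0.999
grasp_force: 0.0
```

```bash
cat >> h.py <<'E'
def where(s,p):
    "TCP in stand frame (mm), tool x,y yaw relative to stand"
    a=-p[2];d=np.asarray(s["position"])-[p[0],p[1],0];c,q=np.cos(a),np.sin(a);y=np.asarray(s["tcp_rot"])[:,1]
    return (np.array([c*d[0]-q*d[1],q*d[0]+c*d[1],d[2]])*1e3).round(1),round(float(np.degrees(np.arctan2(y[1],y[0])-p[2])),1)
E
python3 - <<'E'
from h import *
from rig import bot,viewer
p=np.load("stand.npy")
c=viewer.capture("wrist");pickle.dump(c,open("w1.pkl","wb"));cv2.imwrite("pics/w1.png",c["color"][:,:,::-1])
s=bot.read_state();print(where(s,p),s["position"],np.round(s["joint_positions"]))
print(proj(c,S2W(p,[[-.08,-.03,.076],[-.088,-.045,.076],[-.088,-.015,.076],[-.072,-.045,.076],[-.072,-.015,.076],[0,0,.076]])).round(0).tolist())
E
```

```text
(array([-78.3, -16.6, 186.7]), 90.1) [ 0.46755851 -0.16395501  0.18666969] [ -32.   23.  103.    0.   54. -132.]
[[303.0, 196.0], [288.0, 188.0], [318.0, 188.0], [288.0, 203.0], [318.0, 203.0], [331.0, 267.0]]
```

View pics/w1.png

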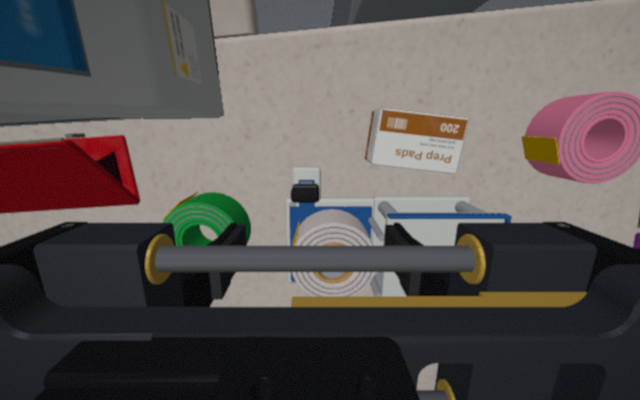

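The wrist view shows the grip at about (306,192), close to the predicted (303,196). I zoom in to settle the few mm.

```bash
python3 - <<'E'
from h import *
c=pickle.load(open("w1.pkl","rb"));p=np.load("stand.npy")
print("cam",-c["R"].T@c["t"])
i=cv2.resize(c["color"][155:225,260:390,::-1].copy(),None,fx=6,fy=6,interpolation=cv2.INTER_CUBIC)
X=[[sx*.008-.08,sy*.015-.03,z] for z in(.076,.044) for sx,sy in((-1,-1),(-1,1),(1,1),(1,-1))]
q=((proj(c,S2W(p,X))-[260,155])*6+3).astype(np.int32)
cv2.polylines(i,[q[:4]],True,(0,255,0));cv2.polylines(i,[q[4:]],True,(0,0,255))
cv2.imwrite("pics/w1c.png",i)
E
```

```text
cam [ 0.39843342 -0.17778793  0.34804992]
```

View pics/w1c.png

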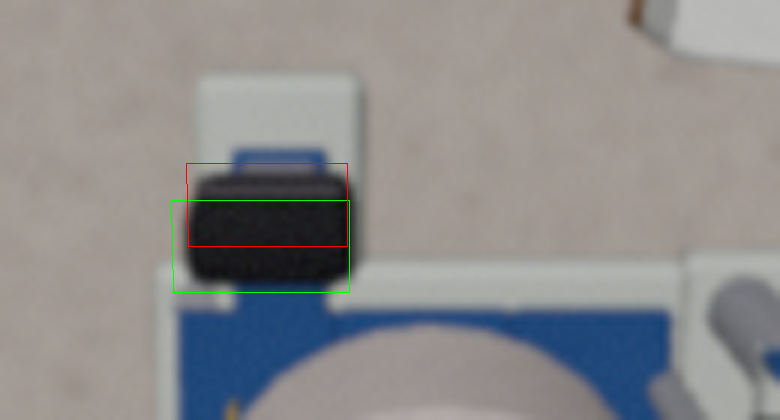

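Request:
{"api": "servo_tool", "payload": {"targets": [{"offset": [0.003,-0.012,0.04],"dr": [0,0,0]},{"offset": [0.003,-0.012,0.07],"dr": [0,0,0]},{"offset": [0.003,-0.012,0.08],"dr": [0,0,0]},{"offset": [0.003,-0.012,0.08],"dr": [0,0,0]},{"offset": [0.003,-0.012,0.08],"dr": [0,0,0]}]}}

```text
time_s: 2.57
position: [0.4673, -0.1764, 0.1072]
tcp_rot: [[-0.985, -0.173, -0.0], [-0.173, 0.985, 0.0], [0.0, 0.0, -1.0]]
force: [0.0, 0.4, 0.2]
opening: 0.999
grasp_force: 0.0
```

```bash
python3 - <<'E'
from h import *
from rig import bot
print(where(bot.read_state(),np.load("stand.npy")))
E
```

```text
(array([-80.6, -28.8, 107.2]), 90.2)
```

Aligned. Descend, then pinch.

Request:
{"api": "servo_tool", "payload": {"targets": [{"offset": [0,0,0.02],"dr": [0,0,0]},{"offset": [0,0,0.04],"dr": [0,0,0]},{"offset": [0,0,0.055],"dr": [0,0,0]},{"offset": [0,0,0.062],"dr": [0,0,0]},{"offset": [0,0,0.062],"dr": [0,0,0]},{"offset": [0,0,0.062],"dr": [0,0,0]}]}}

```text
time_s: 3.07
position: [0.468, -0.1777, 0.0458]
tcp_rot: [[-0.985, -0.172, 0.002], [-0.172, 0.985, -0.001], [-0.001, -0.001, -1.0]]
force: [-0.1, -0.2, -0.3]
opening: 1.001
grasp_force: 0.0
```

Request:
{"api": "servo_tool", "payload": {"targets": [{"offset": [0,0,0],"dr": [0,0,0]},{"offset": [0,0,0],"dr": [0,0,0]},{"offset": [0,0,0],"dr": [0,0,0]},{"offset": [0,0,0],"dr": [0,0,0]},{"offset": [0,0,0],"dr": [0,0,0]},{"offset": [0,0,0],"dr": [0,0,0]},{"offset": [0,0,0],"dr": [0,0,0]},{"offset": [0,0,0],"dr": [0,0,0]},{"offset": [0,0,0],"dr": [0,0,0]},{"offset": [0,0,0],"dr": [0,0,0]},{"offset": [0,0,0],"dr": [0,0,0]},{"offset": [0,0,0],"dr": [0,0,0]}], "gripper": 1}}

```text
time_s: 4.07
position: [0.4665, -0.1751, 0.0445]
tcp_rot: [[-0.986, -0.169, -0.001], [-0.169, 0.986, 0.004], [0.001, 0.004, -1.0]]
force: [1.8, 7.8, 1.6]
opening: 0.347
grasp_force: 30.0
```

Request:
{"api": "servo_tool", "payload": {"targets": [{"offset": [0,0.002,0],"dr": [0,0,0]},{"offset": [0,0.002,-0.004],"dr": [0,0,0]},{"offset": [0,0.002,-0.008],"dr": [0,0,0]},{"offset": [0,0.002,-0.012],"dr": [0,0,0]},{"offset": [0,0.002,-0.016],"dr": [0,0,0]},{"offset": [0,0.002,-0.02],"dr": [0,0,0]},{"offset": [0,0.002,-0.024],"dr": [0,0,0]},{"offset": [0,0.002,-0.028],"dr": [0,0,0]},{"offset": [0,0.002,-0.032],"dr": [0,0,0]},{"offset": [0,0.002,-0.036],"dr": [0,0,0]},{"offset": [0,0.002,-0.04],"dr": [0,0,0]},{"offset": [0,0.002,-0.044],"dr": [0,0,0]},{"offset": [0,0.002,-0.048],"dr": [0,0,0]},{"offset": [0,0.002,-0.052],"dr": [0,0,0]},{"offset": [0,0.002,-0.055],"dr": [0,0,0]},{"offset": [0,0.002,-0.058],"dr": [0,0,0]},{"offset": [0,0.002,-0.06],"dr": [0,0,0]},{"offset": [0,0.002,-0.06],"dr": [0,0,0]}]}}

```text
time_s: 5.57
position: [0.4666, -0.1751, 0.1054]
tcp_rot: [[-0.985, -0.171, 0.0], [-0.171, 0.985, 0.001], [-0.0, 0.001, -1.0]]
force: [3.6, 3.3, -8.7]
opening: 0.342
grasp_force: 30.0
```

Request:
{"api": "servo_tool", "payload": {"targets": [{"offset": [0,0,-0.002],"dr": [0,0,0]},{"offset": [0,0,-0.003],"dr": [0,0,0]},{"offset": [0,0,-0.004],"dr": [0,0,0]},{"offset": [0,0,-0.004],"dr": [0,0,0]},{"offset": [0,0,-0.004],"dr": [0,0,0]}]}}

```text
time_s: 5.98
position: [0.4666, -0.175, 0.107]
tcp_rot: [[-0.985, -0.171, -0.001], [-0.171, 0.985, 0.001], [0.0, 0.001, -1.0]]
force: [6.9, 3.0, -27.3]
opening: 0.339
grasp_force: 30.0
```

```bash
python3 - <<'E'
from h import *
from rig import bot,viewer
p=np.load("stand.npy");print(where(bot.read_state(),p))
c=viewer.capture("side");pickle.dump(c,open("side1.pkl","wb"))
i=cv2.resize(c["color"][120:280,230:430,::-1].copy(),None,fx=3.75,fy=3.75,interpolation=cv2.INTER_CUBIC)
X=[[-.08,-.03,.138],[-.052,.052,.082],[.052,.052,.082],[-.052,-.052,.082],[.052,-.052,.082],[-.062,.055,.085],[-.062,.179,.085]]
for q in (proj(c,S2W(p,X))-[230,120])*3.75: cv2.circle(i,tuple(int(v) for v in q),4,(0,0,255),1)
cv2.imwrite("pics/side1.png",i)
E
```

```text
(array([-81. , -27.3, 107. ]), 90.0)
```

View pics/side1.png

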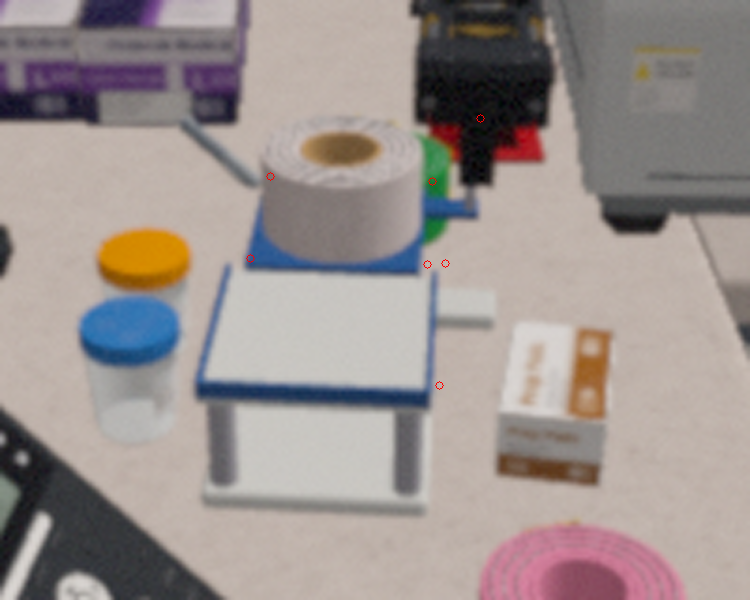

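The plate is at its stop (wrist force jumped to -27 N at 62 mm of travel). The side view shows the roll upright on the raised plate, level with the deck. I relieve the pull, release and back off upward.

Request:
{"api": "servo_tool", "payload": {"targets": [{"offset": [0,0,0.002],"dr": [0,0,0]},{"offset": [0,0,0.003],"dr": [0,0,0]},{"offset": [0,0,0.003],"dr": [0,0,0]}]}}

```text
time_s: 6.28
position: [0.4666, -0.1751, 0.1066]
tcp_rot: [[-0.985, -0.171, 0.0], [-0.171, 0.985, 0.0], [-0.0, 0.0, -1.0]]
force: [1.9, 3.8, -4.6]
opening: 0.342
grasp_force: 30.0
```

Request:
{"api": "servo_tool", "payload": {"targets": [{"offset": [0,0,0],"dr": [0,0,0]},{"offset": [0,0,0],"dr": [0,0,0]},{"offset": [0,0,0],"dr": [0,0,0]},{"offset": [0,0,0],"dr": [0,0,0]},{"offset": [0,0,0],"dr": [0,0,0]},{"offset": [0,0,0],"dr": [0,0,0]},{"offset": [0,0,-0.03],"dr": [0,0,0]},{"offset": [0,0,-0.06],"dr": [0,0,0]},{"offset": [0,0,-0.09],"dr": [0,0,0]},{"offset": [0,0,-0.1],"dr": [0,0,0]},{"offset": [0,0,-0.1],"dr": [0,0,0]}], "gripper": 0.1}}

```text
time_s: 7.2
position: [0.4686, -0.1769, 0.2087]
tcp_rot: [[-0.985, -0.171, 0.006], [-0.171, 0.985, -0.004], [-0.005, -0.005, -1.0]]
force: [0.5, -0.5, 0.4]
opening: 0.449
grasp_force: 0.0
```

Request:
{"api": "servo_tool", "payload": {"targets": [{"offset": [-0.04,-0.03,0],"dr": [0,0,90]},{"offset": [-0.08,-0.053,0],"dr": [0,0,90]},{"offset": [-0.08,-0.053,0],"dr": [0,0,90]},{"offset": [-0.08,-0.053,0],"dr": [0,0,90]},{"offset": [-0.08,-0.053,0],"dr": [0,0,90]},{"offset": [-0.08,-0.053,0],"dr": [0,0,90]},{"offset": [-0.08,-0.053,0],"dr": [0,0,90]},{"offset": [-0.08,-0.053,0],"dr": [0,0,90]},{"offset": [-0.08,-0.053,0],"dr": [0,0,90]},{"offset": [-0.08,-0.053,0],"dr": [0,0,90]},{"offset": [-0.08,-0.053,0],"dr": [0,0,90]},{"offset": [-0.08,-0.053,0],"dr": [0,0,90]},{"offset": [-0.08,-0.053,0],"dr": [0,0,90]},{"offset": [-0.08,-0.053,0],"dr": [0,0,90]},{"offset": [-0.08,-0.053,0],"dr": [0,0,90]}], "gripper": -0.2}}

```text
time_s: 8.45
position: [0.554, -0.2138, 0.2044]
tcp_rot: [[-0.173, 0.985, -0.002], [0.985, 0.173, 0.001], [0.002, -0.002, -1.0]]
force: [0.1, -0.5, 0.1]
opening: 0.6
grasp_force: 0.0
```

```bash
python3 - <<'E'
from h import *
from rig import bot,viewer
p=np.load("stand.npy");s=bot.read_state();print(where(s,p),s["opening"],s["tcp_rot"].round(2).tolist())
for n in("side","top"):
    c=viewer.capture(n);cv2.imwrite(f"pics/{n}2.png",c["color"][:,:,::-1])
a=cv2.imread("pics/side2.png")[120:280,230:430];b=cv2.imread("pics/top2.png")[125:285,245:445]
cv2.imwrite("pics/both2.png",cv2.resize(np.hstack([a,b]),None,fx=2,fy=2,interpolation=cv2.INTER_CUBIC))
E
```

```text
(array([ -1.5, -80.4, 204.4]), 0.2) 0.5999115444073537 [[-0.17, 0.98, -0.0], [0.98, 0.17, 0.0], [0.0, -0.0, -1.0]]
```

View pics/both2.png

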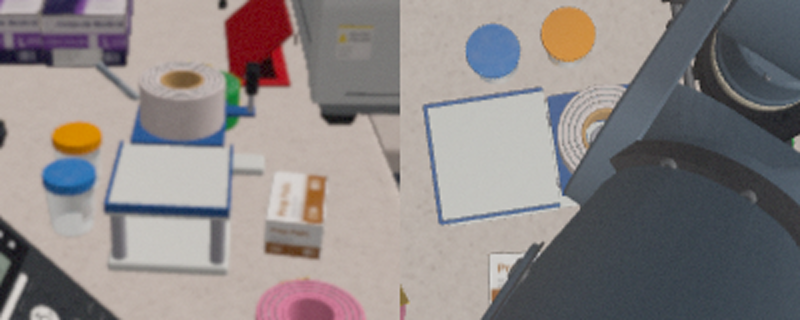

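Left (side view): the plate stays up, with the roll upright on it. Right (top view): the arm hides part of it, and the roll is centred at about (600,130). I lower behind the roll.

Request:
{"api": "servo_tool", "payload": {"targets": [{"offset": [0,0,0.035],"dr": [0,0,0]},{"offset": [0,0,0.07],"dr": [0,0,0]},{"offset": [0,0,0.1],"dr": [0,0,0]},{"offset": [0,0,0.111],"dr": [0,0,0]},{"offset": [0,0,0.111],"dr": [0,0,0]},{"offset": [0.01,0,0.111],"dr": [0,0,0]},{"offset": [0.016,0,0.111],"dr": [0,0,0]},{"offset": [0.021,0,0.111],"dr": [0,0,0]},{"offset": [0.026,0,0.111],"dr": [0,0,0]},{"offset": [0.031,0,0.111],"dr": [0,0,0]},{"offset": [0.036,0,0.111],"dr": [0,0,0]},{"offset": [0.041,0,0.111],"dr": [0,0,0]},{"offset": [0.046,0,0.111],"dr": [0,0,0]},{"offset": [0.05,0,0.111],"dr": [0,0,0]},{"offset": [0.05,0,0.111],"dr": [0,0,0]}]}}

```text
time_s: 9.8
position: [0.547, -0.1648, 0.0954]
tcp_rot: [[-0.171, 0.985, 0.002], [0.985, 0.171, -0.001], [-0.001, 0.002, -1.0]]
force: [0.9, -1.8, 2.2]
opening: 0.599
grasp_force: 1.8
```

```bash
python3 - <<'E'
from h import *
from rig import bot
print(where(bot.read_state(),np.load("stand.npy")))
E
```

```text
(array([ -0.1, -30.9,  95.4]), 0.1)
```

Request:
{"api": "servo_tool", "payload": {"targets": [{"offset": [0.004,0,0.001],"dr": [0,0,0]},{"offset": [0.008,0,0.001],"dr": [0,0,0]},{"offset": [0.012,0,0.001],"dr": [0,0,0]},{"offset": [0.016,0,0.001],"dr": [0,0,0]},{"offset": [0.02,0,0.001],"dr": [0,0,0]},{"offset": [0.024,0,0.001],"dr": [0,0,0]},{"offset": [0.028,0,0.001],"dr": [0,0,0]},{"offset": [0.032,0,0.001],"dr": [0,0,0]},{"offset": [0.036,0,0.001],"dr": [0,0,0]},{"offset": [0.04,0,0.001],"dr": [0,0,0]},{"offset": [0.044,0,0.001],"dr": [0,0,0]},{"offset": [0.048,0,0.001],"dr": [0,0,0]},{"offset": [0.052,0,0.001],"dr": [0,0,0]},{"offset": [0.056,0,0.001],"dr": [0,0,0]},{"offset": [0.06,0,0.001],"dr": [0,0,0]},{"offset": [0.06,0,0.001],"dr": [0,0,0]}]}}

```text
time_s: 11.13
position: [0.5354, -0.1044, 0.0935]
tcp_rot: [[-0.171, 0.985, -0.001], [0.985, 0.171, 0.001], [0.001, -0.001, -1.0]]
force: [1.0, -0.9, 2.2]
opening: 0.6
grasp_force: 1.6
```

```bash
python3 - <<'E'
from h import *
from rig import bot
print(where(bot.read_state(),np.load("stand.npy")))
E
```

```text
(array([-1.3, 30.6, 93.5]), 0.1)
```

Request:
{"api": "servo_tool", "payload": {"targets": [{"offset": [0.004,0,0],"dr": [0,0,0]},{"offset": [0.008,0,0],"dr": [0,0,0]},{"offset": [0.012,0,0],"dr": [0,0,0]},{"offset": [0.016,0,0],"dr": [0,0,0]},{"offset": [0.02,0,0],"dr": [0,0,0]},{"offset": [0.024,0,0],"dr": [0,0,0]},{"offset": [0.028,0,0],"dr": [0,0,0]},{"offset": [0.031,0,0],"dr": [0,0,0]},{"offset": [0.034,0,0],"dr": [0,0,0]},{"offset": [0.036,0,0],"dr": [0,0,0]},{"offset": [0.036,0,0],"dr": [0,0,0]}]}}

```text
time_s: 12.05
position: [0.529, -0.0692, 0.0934]
tcp_rot: [[-0.171, 0.985, -0.002], [0.985, 0.171, 0.001], [0.001, -0.001, -1.0]]
force: [-0.1, -0.5, -0.6]
opening: 0.6
grasp_force: 0.2
```

```bash
python3 - <<'E'
from h import *
from rig import bot,viewer
p=np.load("stand.npy");print(where(bot.read_state(),p))
i=[]
for n in("side","top"):
    c=viewer.capture(n);pickle.dump(c,open(n+"3.pkl","wb"));im=c["color"][120:280,230:430,::-1] if n=="side" else c["color"][125:285,225:425,::-1]
    i.append(im)
cv2.imwrite("pics/both3.png",cv2.resize(np.hstack(i),None,fx=2,fy=2,interpolation=cv2.INTER_CUBIC))
E
```

```text
(array([-1.6, 66.3, 93.4]), 0.1)
```

View pics/both3.png

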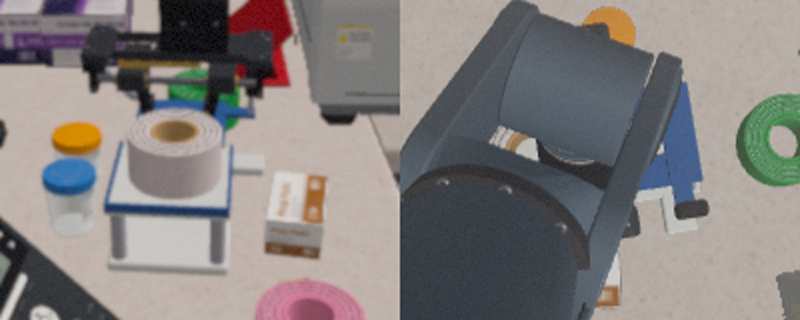

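The roll stands upright on the deck, inside the rims. I back away, rise and close the fingers.

Request:
{"api": "servo_tool", "payload": {"targets": [{"offset": [-0.01,0,0],"dr": [0,0,0]},{"offset": [-0.03,0,0],"dr": [0,0,0]},{"offset": [-0.06,0,0],"dr": [0,0,0]},{"offset": [-0.06,0,-0.03],"dr": [0,0,0]},{"offset": [-0.06,0,-0.06],"dr": [0,0,0]},{"offset": [-0.06,0,-0.09],"dr": [0,0,0]},{"offset": [-0.075,-0.03,-0.09],"dr": [0,0,0]},{"offset": [-0.094,-0.06,-0.09],"dr": [0,0,0]},{"offset": [-0.094,-0.079,-0.09],"dr": [0,0,0]},{"offset": [-0.094,-0.079,-0.09],"dr": [0,0,0]},{"offset": [-0.094,-0.079,-0.09],"dr": [0,0,0]}]}}

```text
time_s: 13.07
position: [0.4674, -0.1771, 0.184]
tcp_rot: [[-0.169, 0.986, 0.0], [0.986, 0.169, 0.0], [0.0, 0.0, -1.0]]
force: [0.6, -0.4, -0.5]
opening: 0.6
grasp_force: 0.0
```

Request:
{"api": "servo_tool", "payload": {"targets": [{"offset": [0,0,0],"dr": [0,0,0]},{"offset": [0,0,0],"dr": [0,0,0]},{"offset": [0,0,0],"dr": [0,0,0]},{"offset": [0,0,0],"dr": [0,0,0]},{"offset": [0,0,0],"dr": [0,0,0]},{"offset": [0,0,0],"dr": [0,0,0]}], "gripper": 1}}

```text
time_s: 13.57
position: [0.4683, -0.1761, 0.1836]
tcp_rot: [[-0.172, 0.985, -0.0], [0.985, 0.172, 0.0], [0.0, -0.0, -1.0]]
force: [0.4, 0.2, 0.2]
opening: 0.231
grasp_force: 0.0
```

```bash
python3 - <<'E'
from h import *
from rig import bot,viewer
p=np.load("stand.npy");s=bot.read_state();print(where(s,p),s["opening"])
i=[]
for n in("side","top"):
    c=viewer.capture(n);pickle.dump(c,open(n+"4.pkl","wb"));im=c["color"][120:280,230:430,::-1] if n=="side" else c["color"][125:285,225:425,::-1]
    i.append(im)
cv2.imwrite("pics/both4.png",cv2.resize(np.hstack(i),None,fx=2,fy=2,interpolation=cv2.INTER_CUBIC))
E
```

```text
(array([-79.6, -28.6, 183.6]), 0.1) 0.23144096783728696
```

View pics/both4.png

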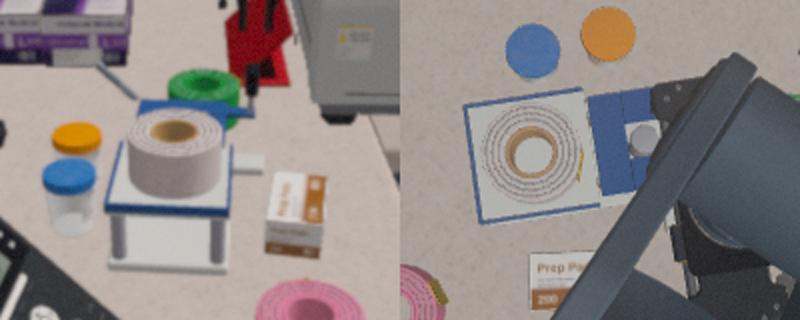

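The roll lies flat and centred on the deck at (532,153), with the plate empty and the cups and carton undisturbed. I finish closing and press the grip down.

Request:
{"api": "servo_tool", "payload": {"targets": [{"offset": [0,-0.001,0],"dr": [0,0,0]},{"offset": [0,-0.001,0.01],"dr": [0,0,0]},{"offset": [0,-0.001,0.02],"dr": [0,0,0]},{"offset": [0,-0.001,0.03],"dr": [0,0,0]},{"offset": [0,-0.001,0.04],"dr": [0,0,0]},{"offset": [0,-0.001,0.045],"dr": [0,0,0]},{"offset": [0,-0.001,0.05],"dr": [0,0,0]},{"offset": [0,-0.001,0.055],"dr": [0,0,0]},{"offset": [0,-0.001,0.06],"dr": [0,0,0]},{"offset": [0,-0.001,0.06],"dr": [0,0,0]}], "gripper": 1}}

```text
time_s: 14.5
position: [0.4666, -0.1764, 0.1237]
tcp_rot: [[-0.171, 0.985, -0.001], [0.985, 0.171, 0.0], [0.0, -0.001, -1.0]]
force: [0.3, 0.4, -0.5]
opening: 0.002
grasp_force: 0.0
```

Request:
{"api": "servo_tool", "payload": {"targets": [{"offset": [0,0,0.005],"dr": [0,0,0]},{"offset": [0,0,0.01],"dr": [0,0,0]}]}}

```text
time_s: 14.67
position: [0.4669, -0.1765, 0.1146]
tcp_rot: [[-0.171, 0.985, 0.0], [0.985, 0.171, -0.0], [-0.0, 0.0, -1.0]]
force: [-2.6, 0.8, 7.6]
opening: 0.005
grasp_force: 4.0
```

```bash
python3 - <<'E'
from h import *
from rig import bot,viewer
p=np.load("stand.npy");s=bot.read_state();print(where(s,p),s["force"])
i=[pickle.load(open("side4.pkl","rb"))["color"],viewer.capture("side")["color"]]
cv2.imwrite("pics/s5.png",cv2.resize(np.hstack([k[145:225,280:380,::-1] for k in i]),None,fx=4,fy=4,interpolation=cv2.INTER_CUBIC))
E
```

```text
(array([-81.1, -28.8, 114.6]), 0.1) [-2.58515924  0.83384799  7.61379961]
```

View pics/s5.png

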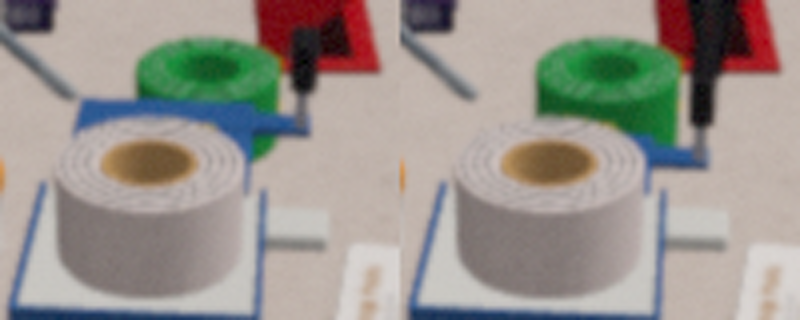

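The plate is going down under the closed fingers (pressing force 7.6 N), and the roll hasn't moved. I continue to the bottom.

Request:
{"api": "servo_tool", "payload": {"targets": [{"offset": [0,0,0.005],"dr": [0,0,0]},{"offset": [0,0,0.01],"dr": [0,0,0]},{"offset": [0,0,0.015],"dr": [0,0,0]},{"offset": [0,0,0.02],"dr": [0,0,0]},{"offset": [0,0,0.025],"dr": [0,0,0]},{"offset": [0,0,0.03],"dr": [0,0,0]},{"offset": [0,0,0.034],"dr": [0,0,0]},{"offset": [0,0,0.037],"dr": [0,0,0]},{"offset": [0,0,0.039],"dr": [0,0,0]},{"offset": [0,0,0.04],"dr": [0,0,0]},{"offset": [0,0,0.04],"dr": [0,0,0]}]}}

```text
time_s: 15.63
position: [0.4668, -0.1766, 0.0761]
tcp_rot: [[-0.172, 0.985, 0.0], [0.985, 0.172, -0.001], [-0.001, 0.0, -1.0]]
force: [-4.6, 1.7, 20.6]
opening: 0.005
grasp_force: 10.0
```

Request:
{"api": "servo_tool", "payload": {"targets": [{"offset": [0,0,0.001],"dr": [0,0,0]},{"offset": [0,0,0.001],"dr": [0,0,0]},{"offset": [0,0,0.001],"dr": [0,0,0]}]}}

```text
time_s: 15.88
position: [0.4668, -0.1766, 0.076]
tcp_rot: [[-0.172, 0.985, 0.001], [0.985, 0.172, -0.001], [-0.001, 0.0, -1.0]]
force: [-5.1, 2.3, 27.8]
opening: 0.006
grasp_force: 13.8
```

Request:
{"api": "servo_tool", "payload": {"targets": [{"offset": [0,0,-0.01],"dr": [0,0,0]},{"offset": [0,0,-0.04],"dr": [0,0,0]},{"offset": [0,0,-0.08],"dr": [0,0,0]},{"offset": [0,0,-0.12],"dr": [0,0,0]},{"offset": [0,0,-0.12],"dr": [0,0,0]},{"offset": [0,0,-0.12],"dr": [0,0,0]}]}}

```text
time_s: 16.38
position: [0.4688, -0.1777, 0.1953]
tcp_rot: [[-0.171, 0.985, 0.006], [0.985, 0.171, -0.004], [-0.005, 0.005, -1.0]]
force: [0.3, 0.2, -1.1]
opening: 0.003
grasp_force: 0.0
```

```bash
python3 - <<'E'
from h import *
from rig import bot,viewer
s=bot.read_state();print(s["position"],s["force"])
a=pickle.load(open("side0.pkl","rb"))["color"].astype(int);c=viewer.capture("side")["color"].astype(int)
b=pickle.load(open("side4.pkl","rb"))["color"].astype(int)
f=lambda x,y,r0,r1,c0,c1:abs(x-y)[r0:r1,c0:c1].mean().round(1)
print("grip vs start",f(c,a,172,205,348,362),"vs up",f(c,b,150,175,348,362),"grip up-vs-start ref",f(b,a,172,205,348,362))
print("roll/deck vs placed",f(c,b,175,255,285,347),"cups",f(c,a,180,240,245,283),"box",f(c,a,205,250,360,398))
E
```

```text
[ 0.46879837 -0.17766292  0.19533227] [ 0.27307117  0.24749167 -1.05746868]
grip vs start 5.7 vs up 27.7 grip up-vs-start ref 48.2
roll/deck vs placed 2.5 cups 5.8 box 6.0
```

```bash
python3 -c "
from rig import ticket
print(ticket.hand_in())"
```

```text
the job is handed in; nothing more can be done
None
```

I raised the roll off the spindle, pushed it flat onto the centre of the deck, and pressed the empty plate back down to its stop; the cups and carton look unmoved in the camera views, and the job was handed in after about 16 s of robot time.

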